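# Move the filling funnel on and stopper the filled flask

### The job

The flask in the crate that has the funnel in its neck has just been filled. First move the funnel into the neck of the empty open flask in the same crate, seated upright on its collar; then close the filled flask with the stopper from the white block that is the same size as the one in the flask already closed, pushed in until its flange sits on the rim. Leave both flasks standing in their cells, drop nothing, and leave the other stoppers, bottles and vessels where they are.

Things in the scene. Friction and masses are not known exactly. Their poses are not given: they have to be found in the camera images.
- flask_filled: amber glass flask in a crate cell, loose, about 0.4 kg: round body 84 mm in diameter up to 66 mm, shoulder, straight neck 48 mm in outer diameter from 92 mm to the rim at 142 mm; neck bore 38 mm in diameter, 50 mm deep. Origin: centre of its underside, z up its axis. At the start the funnel is in its neck; it is to be stoppered.
- flask_filled_rim (a point): centre of the filled flask's mouth, at the height of the rim (142 mm above its underside)
- flask_empty: amber glass flask in a crate cell, loose, about 0.4 kg: round body 84 mm in diameter up to 66 mm, shoulder, straight neck 48 mm in outer diameter from 92 mm to the rim at 142 mm; neck bore 38 mm in diameter, 50 mm deep. Origin: centre of its underside, z up its axis. Its neck is open at the start; it is to receive the funnel.
- flask_empty_rim (a point): centre of the empty flask's mouth, at the height of the rim (142 mm above its underside)
- flask_closed: amber glass flask in a crate cell, loose, about 0.4 kg: round body 84 mm in diameter up to 66 mm, shoulder, straight neck 48 mm in outer diameter from 92 mm to the rim at 142 mm; neck bore 38 mm in diameter, 50 mm deep. Origin: centre of its underside, z up its axis. Already closed with a stopper; leave it alone.
- stopper_closed: the black rubber stopper in the closed flask, the same size as the one to use; leave it alone. Origin: centre of the plug's small lower end
- funnel: white plastic funnel, 95 mm tall, 60 g. From below: tapered stem 42 mm long, diameter 22 mm at the tip, 30 mm at its top; collar 48 mm in diameter, 5 mm thick, that rests on the rim; cone to 71 mm; upright round lip 60 mm in outer diameter, 3 mm thick, from 71 to 95 mm, gripped across from above. Origin: centre of the stem tip, z up its axis; seated, it lies 42 mm below the rim
- stopper: black rubber stopper in one piece, round about its z axis: the one to use, the middle size in the block, 74 mm tall. Tapered plug 32 mm long, diameter 26 mm at its lower end, 34 mm at the top; flange 48 mm in diameter, 8 mm thick; round knob 26 mm in diameter from 40 to 74 mm. Origin: centre of the plug's lower end, z up to the knob; seated, it lies 32 mm below the rim
- stopper_small: black rubber stopper in one piece, round about its z axis: too small, leave it alone. 68 mm tall, flange 34 mm, knob 20 mm in diameter. Origin: centre of its lower end
- stopper_large: black rubber stopper in one piece, round about its z axis: too large, leave it alone. 78 mm tall, flange 62 mm, knob 34 mm in diameter. Origin: centre of its lower end
- crate: fixed grey plastic bottle crate, 215 x 215 mm, walls 50 mm high and 5 mm thick, floor 5 mm thick, a divider each way making four cells with centres at x, y = +-52.5 mm. Three flasks and the tall bottle stand in the cells, in any order. Origin: centre of its underside
- rack: fixed white plastic stopper block, 75 mm (x) x 245 mm (y) x 30 mm high, with three round wells 38 mm in diameter and 12 mm deep at y = -80, 0 and +80 mm, a stopper standing in each, plug down, in any order. Origin: centre of its underside
- tall_bottle: amber bottle with black cap and paper label, 62 mm in diameter, 182 mm tall, in a cell of the crate; leave it alone. Origin: centre of its underside
- jar: glass jar with a lid, 60 mm in diameter, 85 mm tall, beyond the stopper block; leave it alone. Origin: centre of its underside
- beaker: open glass beaker, 68 mm in diameter, 80 mm tall, beyond the stopper block; leave it alone. Origin: centre of its underside
Not all that is in view belongs to the job. What is shaped like the funnel but green is not meant.

How it is judged:
By the outcome, as a careful person would: the job done as asked, in the order asked, and still so for the second after the job is handed in, with the robot touching nothing.
It also fails if it takes over 67 s, if anything falls off the work surface, if the arm or the gripper's body presses on something with over 40 N, if the wrist force passes 120 N, or if a joint passes its speed limit or range.

### The arm

A 6-joint arm with a two-finger parallel gripper is mounted at the origin on the work surface. World frame = base frame: x ahead of the robot, y to its left, z up, the work surface at z = 0. Lengths are in m, angles in rad, forces in N, time in s.
With the tool pointing down it reaches from about 0.2 to 0.875 m from the base axis. Payload 3.4 kg.
Tool frame: the origin (TCP) lies midway between the tips of the shut fingers; the grasp point (between the pads) lies 19 mm behind it; z points along the fingers, y is the line along which they close (so a half turn about z gives the same grasp; the last joint's range is limited). The gripper opens to 94 mm and grips with 3 to 60 N. Pads are 16 mm wide; open, the fingers measure 119 mm over their backs; the gripper's body (75 mm by 177 mm) begins 78 mm behind the grasp point.
Start: joints at [1.063, 0.276, 1.505, -0, 1.361, -0.121], TCP at [0.217, 0.533, 0.205] pointing down, gripper open.
Joint ranges: [-2.89, 2.89], [-0.75, 2.08], [0.22, 2.7], [-1.18, 4.32], [0.11, 2.71], [-2.7, 2.7]. Speed limits (rad/s): [2.57, 2.57, 3.14, 3.14, 3.14, 3.14].

### API

Orientations are given as a 3x3 rotation matrix whose columns are the frame's x, y, z axes.
In Python, from rig import ctrl gives the robot as it stands. The module is installed in compiled form; this text tells all that it offers.
- The arm moves only by the tool step_arm, never from a script. Its argument "motion" is a list of rows, each an object of numbers: "dx", "dy", "dz": the shift along the world's x, y, z each as a share of 0.025 m, from -1 to 1; "rx", "ry", "rz": the turn, a rotation vector about the world's x, y, z each as a share of 0.12 rad, from -1 to 1; "jaw": the closure, from 0 (fully open) to 1 (shut). A call has 1 to 12 rows; each row shifts and turns the commanded pose from where the row before left it; what a row does not reach is not made up. A row lasts 1/10 s, in which the tool goes at most 50 mm and 8.59 degrees, less where a joint would pass 70% of its speed; a pose out of reach is approached as far as the arm can. A call with a number of a shift or a turn outside -1 to 1 is refused whole. A call with a gripper value outside its range is refused whole. The fingers move at their own pace and stop on an object; "squeeze" is the grip in N (left out, the last holds). Time passes only in rows, so rows that do not move let the fingers close. It gives the time, the measured TCP pose, the force, the opening and the grip force at its end, in the units of the state.
- ctrl.observe(): the state, without advancing time (a new reading comes with each control period).
- ctrl.camera(name): name is "side" or "top"; returns a dict with "pixels" (420x560x3 uint8, red, green, blue), "mtx" (3x3 intrinsics, pixels), "R" (3x3) and "t" (3): a world point X has camera coordinates R X + t. Camera axes: x right, y down, z forward; pixel columns grow to the right and rows downward; lengths in m; the calibration is good to about 2 mm. A picture is of the moment at which its call begins. There is no depth.
- ctrl.hand_in(): hands the job in; it is judged then, once.
Trained networks look in a picture, given as the dict that the camera call returned (one of the last four; its "shot" number tells which), for a name from the list of things; names that differ only in an ending like _2 or _b are one class to them, and where a whole thing is asked for, a point or a joint stands for the part that bears it (a point fixed in the world has none). Each returns a list of dicts, best first, with "score" (0 to 1); they miss things now and then, are a little off and sometimes report something else, mostly with a low value. They report only what shows in the picture. A call takes as long as a camera call. They do not tell look-alikes from the thing itself.
- ctrl.recognise(picture, target): "at" ([column, row] as shares, 0 to 1, of the picture: columns of its width, rows of its height, amid what is visible of it).
- ctrl.silhouettes(picture, target): "mask" (420x560 bool, what is visible of it) and "at" ([column, row] as shares, 0 to 1, of the picture: columns of its width, rows of its height, amid what is visible of it).
- ctrl.tip_of(picture, target): "at" ([column, row] as shares, 0 to 1, of the picture: columns of its width, rows of its height: a listed point, or the origin of a listed thing).
The state is a dict: "t": time; "q": joint angles; "qvel": joint speeds; "tau": joint torques, N m; "tool_pos": TCP position; "orientation": TCP orientation; "ft_force": force on the tool from outside, world axes, zero at the start; "ft_torque": the same for the moment, N m; "opening": finger opening in m; "grip_force": force on a finger pad.
Only numpy, scipy, OpenCV 4.12 (cv2) and the standard library are available. Lean on these libraries where they do the work, as an engineer would, in place of code of your own. Each camera call takes 0.05 s, during which the arm holds its last target. There are 200 camera calls.

## Working session

There is one attempt and no reset: what is moved stays moved. The work goes in short steps, Python scripts to look and compute and a tool call to move; the robot and the scene stay as the last step left them, time stands still between calls to the robot, and variables do not carry over. Pictures are saved under pics/ and viewed, at most 10 in all, crops included, and the job is handed in when it is done.

Besides the shell and the picture viewer there is one more tool, called after ">>>" by a JSON object that holds its "name" and its "arguments", one argument or row to a line. step_arm: Moves the arm, as the interface text tells. Its arguments: {"type":"object","properties":{"motion":{"type":"array","items":{"type":"object","properties":{"dx":{"type":"number"},"dy":{"type":"number"},"dz":{"type":"number"},"rx":{"type":"number"},"ry":{"type":"number"},"rz":{"type":"number"},"jaw":{"type":"number"}}}},"squeeze":{"type":"number"}},"required":["motion"]}

```bash
mkdir -p pics; cat > h.py <<'E'
from rig import ctrl
import numpy as np, cv2
def shot(n,save=None):
    p=ctrl.camera(n)
    if save: cv2.imwrite(f'pics/{save}.png',p['pixels'][:,:,::-1])
    return p
def ray(p,at):
    R=np.array(p['R']);t=np.array(p['t']);K=np.array(p['mtx'])
    u=np.array([at[0]*560,at[1]*420,1]); d=R.T@np.linalg.solve(K,u); return -R.T@t,d/np.linalg.norm(d)
def tri(p1,a1,p2,a2):
    c1,d1=ray(p1,a1);c2,d2=ray(p2,a2)
    s=np.linalg.lstsq(np.c_[d1,-d2],c2-c1,rcond=None)[0]
    x,y=c1+s[0]*d1,c2+s[1]*d2; return (x+y)/2,np.linalg.norm(x-y)
def proj(p,X):
    c=np.array(p['R'])@X+np.array(p['t']); u=np.array(p['mtx'])@c; return u[:2]/u[2]
def atz(p,at,z):
    c,d=ray(p,at); return c+d*(z-c[2])/d[2]
E
python3 - <<'E'
from h import *
s=shot('side','s0');t=shot('top','t0')
for n in ['flask_filled_rim','flask_empty_rim','flask_closed','stopper_closed','funnel','stopper','stopper_small','stopper_large','crate','rack','tall_bottle']:
    for k,p in (('s',s),('t',t)):
        print(n,k,[(np.round(np.array(d['at'])*[560,420],1).tolist(),round(d['score'],2)) for d in ctrl.tip_of(p,n)][:4])
for p in(s,t): print(ray(p,[.5,.5]))
E
```

```text
flask_filled_rim s []
flask_filled_rim t [([386.0, 242.1], 0.87)]
flask_empty_rim s [([324.7, 269.6], 0.7)]
flask_empty_rim t [([367.7, 201.6], 0.58)]
flask_closed s [([294.0, 277.6], 0.62)]
flask_closed t [([316.0, 225.5], 0.64), ([343.5, 236.1], 0.21)]
stopper_closed s [([293.4, 249.5], 0.72)]
stopper_closed t [([326.3, 219.7], 0.56), ([147.0, 245.4], 0.5)]
funnel s [([293.1, 304.9], 0.73), ([368.6, 357.3], 0.59)]
funnel t [([374.4, 240.6], 0.82), ([419.3, 190.8], 0.77)]
stopper s [([209.8, 167.3], 0.78)]
stopper t [([116.7, 260.6], 0.77), ([147.5, 245.4], 0.6)]
stopper_small s [([224.7, 173.7], 0.61)]
stopper_small t [([145.5, 245.2], 0.53)]
stopper_large s [([244.7, 188.9], 0.87), ([296.1, 247.3], 0.6)]
stopper_large t [([176.8, 228.3], 0.91)]
crate s [([291.4, 304.0], 0.89), ([293.7, 294.3], 0.21)]
crate t [([343.5, 233.4], 0.57)]
rack s [([225.8, 176.9], 0.74)]
rack t [([146.0, 246.0], 0.76)]
tall_bottle s [([259.6, 298.8], 0.97)]
tall_bottle t [([336.1, 262.3], 0.66)]
(array([ 0.23823702, -0.82338309,  1.0176248 ]), array([ 0.27531151,  0.63767635, -0.71942507]))
(array([ 0.45989756, -0.02762113,  1.03111276]), array([ 0.13827061, -0.03961962, -0.9896017 ]))
```

```bash
python3 -c "
import cv2,numpy as np
a=cv2.imread('pics/s0.png');b=cv2.imread('pics/t0.png')
cv2.imwrite('pics/both.png',cv2.resize(np.vstack([a,b]),(400,600))) if 0 else None"
```

```text
(no output)
```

View pics/s0.png

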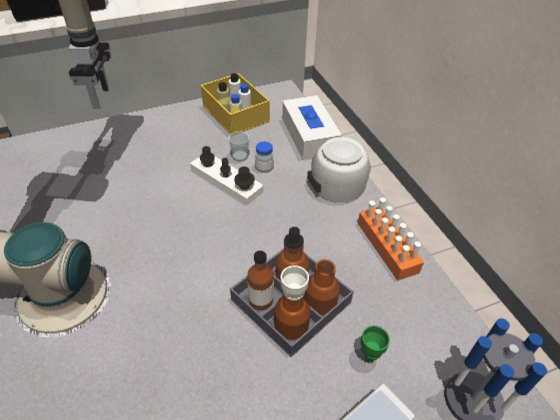

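View pics/t0.png

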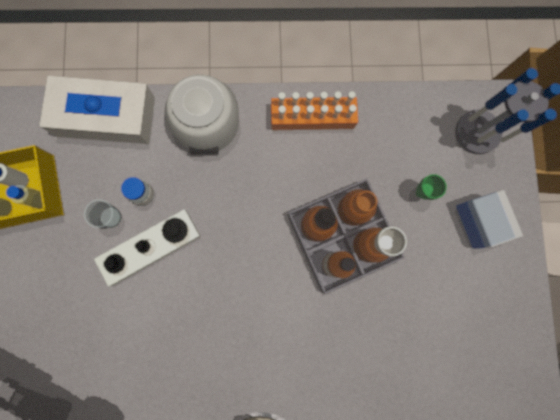

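The side view shows the crate with the white funnel at (294,281) on the near flask, the open flask at (325,270), the closed flask at (293,240) and the tall bottle at (260,260). The top view shows the white funnel at (392,240), the open flask at (360,205), the closed flask at (322,217) and the tall bottle at (345,265). The block's stoppers are at (115,263), (143,246) and (175,230) in the top view. The green funnel-like thing is at (374,344) in the side view and (432,187) in the top view. It stands outside the crate, so it isn't meant.

```bash
cat >> h.py <<'E'
from scipy.optimize import minimize
PROF={'funnel':[(0,11),(.042,15),(.042,24),(.047,24),(.071,30),(.095,30)],
'stopper':[(0,13),(.032,17),(.032,24),(.04,24),(.04,13),(.074,13)],
'stopper_small':[(.04,17),(.04,10),(.068,10)],'stopper_large':[(.04,31),(.04,17),(.078,17)],
'flask':[(0,42),(.066,42),(.092,24),(.142,24)],'bottle':[(0,31),(.13,31)]}
a=np.linspace(0,2*np.pi,40)
def sil(p,X,prof,lo=0,S=4):
    m=np.zeros((420*S,560*S),np.uint8); rings=[]
    for z,r in prof:
        if z<lo: continue
        P=np.c_[X[0]+r/1e3*np.cos(a),X[1]+r/1e3*np.sin(a),np.full(40,X[2]+z)]
        c=P@np.array(p['R']).T+p['t']; u=c@np.array(p['mtx']).T; rings.append(u[:,:2]/u[:,2:])
    for i in range(len(rings)-1):
        h=cv2.convexHull(((np.vstack(rings[i:i+2])+.5)*S*16).astype(np.int32)); cv2.fillConvexPoly(m,h,1,shift=4)
    return cv2.resize(m.astype(np.float32),(560,420),interpolation=cv2.INTER_AREA)
def fit(views,masks,X0,prof,lo=0):
    def f(X):
        c=0
        for p,m in zip(views,masks):
            if m is None: continue
            s=sil(p,X,prof,lo); c+=1-np.minimum(s,m).sum()/np.maximum(s,m).sum()
        return c
    X0=np.array(X0,float); r=minimize(f,X0,method='Nelder-Mead',options=dict(initial_simplex=np.vstack([X0]+[X0+d for d in np.eye(3)*.012]),xatol=2e-4,maxiter=120))
    return r.x,r.fun
E
python3 - <<'E'
from h import *
s=shot('side');t=shot('top')
for n in ['funnel','stopper','stopper_small','stopper_large','stopper_closed','flask_empty','flask_filled','flask_closed','tall_bottle','jar','beaker']:
    for k,p in (('s',s),('t',t)):
        print(n,k,[(np.round(np.array(d['at'])*[560,420],1).tolist(),round(d['score'],2),int(d['mask'].sum())) for d in ctrl.silhouettes(p,n)][:4])
E
python3 -c "
import cv2,numpy as np
a=cv2.imread('pics/s0.png');b=cv2.imread('pics/t0.png')
r=lambda i:cv2.resize(i,(400,300),interpolation=cv2.INTER_CUBIC)
cv2.imwrite('pics/crop1.png',np.vstack([np.hstack([r(a[130:220,180:300]),r(a[220:355,220:400])]),np.hstack([r(b[190:295,85:225]),r(b[165:300,270:450])])]))"
```

```text
funnel s [([294.8, 284.4], 0.97, 762), ([372.8, 342.0], 0.69, 827), ([240.5, 144.3], 0.68, 472)]
funnel t [([430.0, 188.2], 0.97, 644), ([390.5, 240.6], 0.57, 720)]
stopper s [([209.1, 160.0], 0.73, 228)]
stopper t [([112.3, 262.0], 0.57, 327)]
stopper_small s [([225.9, 180.7], 0.42, 1344)]
stopper_small t [([140.5, 246.1], 0.72, 185)]
stopper_large s [([246.0, 181.6], 0.86, 326)]
stopper_large t [([174.3, 230.3], 0.73, 535)]
stopper_closed s [([295.3, 238.0], 0.78, 297), ([324.1, 288.3], 0.54, 1341)]
stopper_closed t [([325.8, 217.6], 0.56, 368)]
flask_empty s [([325.3, 288.9], 0.65, 1427)]
flask_empty t [([351.3, 205.9], 0.7, 1119)]
flask_filled s [([291.5, 315.8], 0.81, 1307)]
flask_filled t [([366.6, 246.6], 0.64, 778)]
flask_closed s [([291.2, 258.1], 0.94, 596)]
flask_closed t [([338.5, 239.9], 0.73, 3795), ([357.0, 206.2], 0.66, 1153), ([311.7, 224.5], 0.58, 677)]
tall_bottle s [([261.8, 284.9], 0.6, 1222)]
tall_bottle t [([339.1, 260.5], 0.85, 720)]
jar s [([261.8, 157.8], 0.71, 511)]
jar t [([136.5, 188.0], 0.63, 722), ([113.9, 261.3], 0.55, 298)]
beaker s [([239.2, 143.8], 0.84, 502)]
beaker t [([103.5, 213.5], 0.87, 838)]
```

View pics/crop1.png

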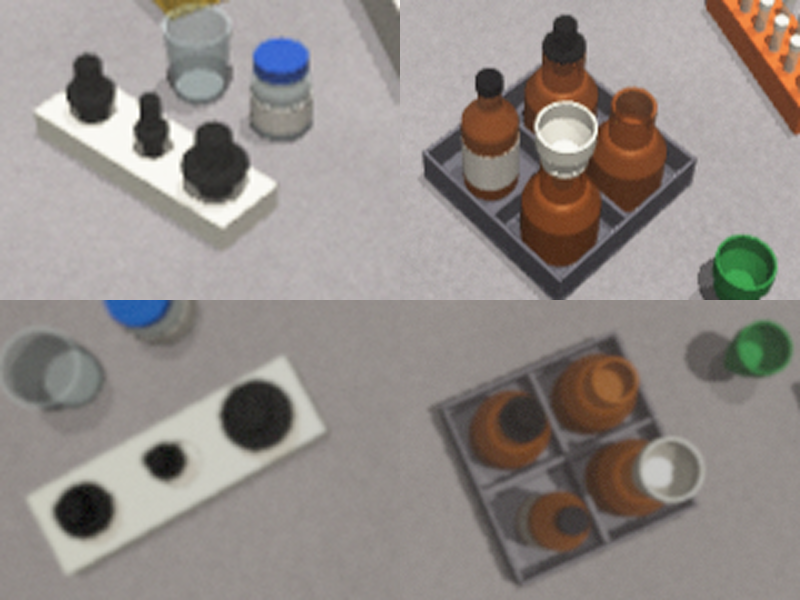

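The crop confirms the candidates. The white funnel on the nearest flask at top (390,240) is the one to move, and the green one is a look-alike. The middle-size stopper is at the far end of the block, top (113,262) and side (209,160): small is at (141,246), large at (174,230).

```bash
cat > meas.py <<'E'
from h import *
def get(p,n,near,color=None):
    best=None
    for d in ctrl.silhouettes(p,n):
        if np.hypot(*(np.array(d['at'])*[560,420]-near))<15: best=d;break
    return None if best is None else best['mask'].astype(np.float32)
if __name__=='__main__':
    s=shot('side');t=shot('top')
    for n,pr,ns,nt,z,lo in [('funnel','funnel',(294,284),(390,240),.105,.042),('stopper','stopper',(209,160),(113,262),.018,.012),
      ('stopper_large','stopper_large',(246,181),(174,230),.018,.03),('stopper_closed','stopper',(295,238),(325,218),.115,.032),
      ('flask_empty','flask',(325,289),(355,206),.005,0),('flask_filled','flask',(291,315),(366,246),.005,0)]:
        ms,mt=get(s,n,ns),get(t,n,nt)
        X0=atz(t,np.array(nt)/[560,420],z+.05); X0[2]=z
        both=ms is not None and mt is not None
        print(n,ms is not None,mt is not None,X0.round(4))
        for V,M in (([s,t],[ms,mt]),([s],[ms]),([t],[mt])):
            if any(m is None for m in M): continue
            X,c=fit(V,M,X0,PROF[pr],lo); print('   ',len(V),X.round(4),round(c,3))
    for n,z in (('flask_empty_rim',0.147),('flask_filled_rim',.147)):
        for p in (s,t):
            r=ctrl.tip_of(p,n)
            if r: print(n,atz(p,r[0]['at'],z).round(4))
    # robust colour: rack centre & crate
    for n in ('rack','crate'):
        a1,a2=ctrl.tip_of(s,n),ctrl.tip_of(t,n)
        if a1 and a2: print(n,tri(s,a1[0]['at'],t,a2[0]['at']),atz(s,a1[0]['at'],0),atz(t,a2[0]['at'],0))
E
python3 meas.py
```

```text
funnel True True [ 0.5108 -0.3002  0.105 ]
    2 [ 0.5064 -0.2908  0.1032] 0.082
    1 [ 0.5093 -0.2841  0.0923] 0.038
    1 [ 0.5064 -0.2905  0.1046] 0.036
stopper True True [0.4816 0.3253 0.018 ]
    2 [0.4795 0.331  0.0113] 0.215
    1 [0.4787 0.3292 0.0126] 0.154
    1 [ 0.4797  0.3386 -0.0098] 0.051
stopper_large False True [0.5527 0.1853 0.018 ]
    1 [ 0.5561  0.1915 -0.0065] 0.036
stopper_closed True True [ 0.5612 -0.1588  0.115 ]
    2 [ 0.5621 -0.1603  0.1138] 0.175
    1 [ 0.5624 -0.159   0.1116] 0.112
    1 [ 0.5628 -0.1609  0.112 ] 0.055
flask_empty True True [ 0.6019 -0.2504  0.005 ]
    2 [ 0.6004 -0.2561  0.0054] 0.178
    1 [ 0.6254 -0.2179 -0.055 ] 0.085
    1 [ 0.6027 -0.2599 -0.0071] 0.041
flask_filled True True [ 0.5037 -0.2719  0.005 ]
    2 [ 5.064e-01 -2.885e-01  3.000e-04] 0.629
    1 [ 0.5296 -0.2445 -0.0842] 0.223
    1 [ 0.5083 -0.2991 -0.044 ] 0.35
flask_empty_rim [ 0.601  -0.2512  0.147 ]
flask_empty_rim [ 0.5983 -0.2523  0.147 ]
flask_filled_rim [ 0.5061 -0.2942  0.147 ]
flask_filled_rim [ 0.5069 -0.2953  0.147 ]
rack (array([ 0.52147056,  0.27400262, -0.01125776]), np.float64(0.009778160529524776)) [0.51371469 0.26330114 0.        ] [0.52547555 0.26948616 0.        ]
crate (array([ 0.53122268, -0.23535407,  0.00151239]), np.float64(0.006040724191836665)) [ 0.52865702 -0.23390246  0.        ] [ 0.53425044 -0.23652404  0.        ]
```

```bash
cat > m2.py <<'E'
from meas import *
def fitz(p,m,X0,prof,lo,z):
    f=lambda x:(lambda s:1-np.minimum(s,m).sum()/np.maximum(s,m).sum())(sil(p,[x[0],x[1],z],prof,lo))
    x0=np.array(X0[:2]); r=minimize(f,x0,method='Nelder-Mead',options=dict(initial_simplex=[x0,x0+[.01,0],x0+[0,.01]],xatol=2e-4)); return r.x,r.fun
if __name__=='__main__':
    s=shot('side');t=shot('top')
    for n,pr,ns,nt,z,lo,X0 in [('funnel','funnel',(294,284),(390,240),.105,.042,(.506,-.291)),('stopper','stopper',(209,160),(113,262),.018,.012,(.4795,.328)),
      ('stopper_closed','stopper',(295,238),(325,218),.115,.032,(.562,-.16)),('flask_empty','flask',(325,289),(355,206),.005,0,(.6,-.254))]:
        for p,c in ((s,ns),(t,nt)):
            m=get(p,n,c)
            if m is not None: x,f=fitz(p,m,X0,PROF[pr],lo,z); print(n,x.round(4),round(f,3))
            k=(p['pixels'].max(2)<60).astype(np.float32)
            if pr=='stopper':
                mm=np.zeros_like(k); mm[c[1]-20:c[1]+20,c[0]-18:c[0]+18]=1; 
                nl,lab=cv2.connectedComponents((k*mm).astype(np.uint8)); b=np.argmax(np.bincount(lab[lab>0])); x,f=fitz(p,(lab==b).astype(np.float32),X0,PROF[pr],lo,z); print('  dark',x.round(4),round(f,3))
    # rim by own colour overlay
    o=[]
    for p,c in ((s,(325,280)),(t,(360,205))):
        im=cv2.resize(p['pixels'][c[1]-40:c[1]+40,c[0]-40:c[0]+40,::-1],(400,400),interpolation=cv2.INTER_CUBIC)
        for X in ((.600,-.2535),):
          for h in(.092,.142):
            q=np.array([proj(p,np.array([X[0]+.024*np.cos(b),X[1]+.024*np.sin(b),.005+h])) for b in a]);q=((q-np.array(c)+40.5)*5).astype(int)
            cv2.polylines(im,[q],True,(0,255,0),1)
        o.append(im)
    cv2.imwrite('pics/rim.png',np.hstack(o))
E
python3 m2.py
```

```text
funnel [ 0.5054 -0.2913] 0.051
funnel [ 0.5067 -0.2904] 0.039
stopper [0.4768 0.323 ] 0.181
  dark [0.4762 0.321 ] 0.216
  dark [0.4797 0.3255] 0.31
stopper_closed [ 0.5616 -0.1611] 0.066
  dark [ 0.5614 -0.1585] 0.2
stopper_closed [ 0.5624 -0.1595] 0.061
  dark [ 0.5635 -0.1606] 0.269
flask_empty [ 0.6011 -0.256 ] 0.135
flask_empty [ 0.6004 -0.2562] 0.033
```

View pics/rim.png

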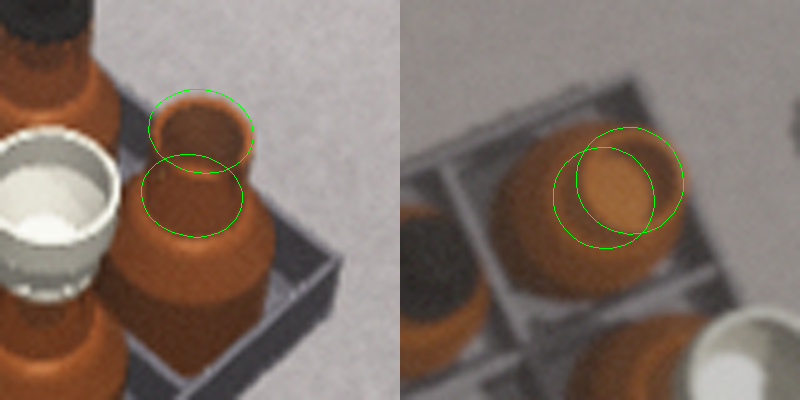

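The side overlay is centred on the rim at (201,131) to within about a pixel. In the top overlay the real rim sits about 1 px further right, so the empty flask is at about (0.600, -0.2555). The funnel is at (0.506, -0.291).

>>> {"name": "step_arm", "arguments": {
  "motion": [
    {"dx":0.35,"dy":-1,"dz":0.35,"jaw":0},
    {"dx":0.35,"dy":-1,"dz":0.35,"jaw":0},
    {"dx":0.35,"dy":-1,"dz":0.35,"jaw":0},
    {"dx":0.35,"dy":-1,"dz":0.35,"jaw":0},
    {"dx":0.35,"dy":-1,"dz":0.35,"jaw":0},
    {"dx":0.35,"dy":-1,"dz":0.35,"jaw":0},
    {"dx":0.35,"dy":-1,"dz":0.35,"jaw":0},
    {"dx":0.35,"dy":-1,"dz":0.35,"jaw":0},
    {"dx":0.35,"dy":-1,"dz":0.35,"jaw":0},
    {"dx":0.35,"dy":-1,"dz":0.35,"jaw":0},
    {"dx":0.35,"dy":-1,"dz":0.35,"jaw":0},
    {"dx":0.35,"dy":-1,"dz":0.35,"jaw":0}
  ]
}}

```text
validation failed for argument at $.mo...
```

>>> {"name": "step_arm", "arguments": {
  "motion": [
    {"dx":0.35,"dy":-0.98,"dz":0.35,"rx":0,"ry":0,"rz":0,"jaw":0}
  ],
  "squeeze": 20
}}

```text
t: 4.1
tool_pos: [0.225, 0.5093, 0.213]
orientation: [[-0.927, 0.375, -0.001], [0.375, 0.927, -0.0], [0.001, -0.001, -1.0]]
ft_force: [-0.1, -0.4, -0.0]
opening: 0.0943
grip_force: 0.0
```

>>> {"name": "step_arm", "arguments": {
  "motion": [
    {"dx":0.35,"dy":-0.99,"dz":0.3,"rx":0,"ry":0,"rz":0,"jaw":0},
    {"dx":0.35,"dy":-0.99,"dz":0.3,"rx":0,"ry":0,"rz":0,"jaw":0},
    {"dx":0.35,"dy":-0.99,"dz":0.3,"rx":0,"ry":0,"rz":0,"jaw":0},
    {"dx":0.35,"dy":-0.99,"dz":0.3,"rx":0,"ry":0,"rz":0,"jaw":0},
    {"dx":0.35,"dy":-0.99,"dz":0.3,"rx":0,"ry":0,"rz":0,"jaw":0},
    {"dx":0.35,"dy":-0.99,"dz":0.3,"rx":0,"ry":0,"rz":0,"jaw":0},
    {"dx":0.35,"dy":-0.99,"dz":0.3,"rx":0,"ry":0,"rz":0,"jaw":0},
    {"dx":0.35,"dy":-0.99,"dz":0.3,"rx":0,"ry":0,"rz":0,"jaw":0},
    {"dx":0.35,"dy":-0.99,"dz":0.3,"rx":0,"ry":0,"rz":0,"jaw":0},
    {"dx":0.35,"dy":-0.99,"dz":0.3,"rx":0,"ry":0,"rz":0,"jaw":0},
    {"dx":0.35,"dy":-0.99,"dz":0.3,"rx":0,"ry":0,"rz":0,"jaw":0},
    {"dx":0.35,"dy":-0.99,"dz":0.3,"rx":0,"ry":0,"rz":0,"jaw":0}
  ],
  "squeeze": 20
}}

```text
t: 5.3
tool_pos: [0.3308, 0.21, 0.3047]
orientation: [[-0.926, 0.377, 0.001], [0.377, 0.926, 0.0], [-0.0, 0.001, -1.0]]
ft_force: [1.0, -0.1, 0.7]
opening: 0.0943
grip_force: 0.0
```

>>> {"name": "step_arm", "arguments": {
  "motion": [
    {"dx":0.35,"dy":-0.99,"dz":0,"rx":0,"ry":0,"rz":0,"jaw":0},
    {"dx":0.35,"dy":-0.99,"dz":0,"rx":0,"ry":0,"rz":0,"jaw":0},
    {"dx":0.35,"dy":-0.99,"dz":0,"rx":0,"ry":0,"rz":0,"jaw":0},
    {"dx":0.35,"dy":-0.99,"dz":0,"rx":0,"ry":0,"rz":0,"jaw":0},
    {"dx":0.35,"dy":-0.99,"dz":0,"rx":0,"ry":0,"rz":0,"jaw":0},
    {"dx":0.35,"dy":-0.99,"dz":0,"rx":0,"ry":0,"rz":0,"jaw":0},
    {"dx":0.35,"dy":-0.99,"dz":0,"rx":0,"ry":0,"rz":0,"jaw":0},
    {"dx":0.35,"dy":-0.99,"dz":0,"rx":0,"ry":0,"rz":0,"jaw":0},
    {"dx":0.35,"dy":-0.99,"dz":0,"rx":0,"ry":0,"rz":0,"jaw":0},
    {"dx":0.35,"dy":-0.99,"dz":0,"rx":0,"ry":0,"rz":0,"jaw":0},
    {"dx":0.35,"dy":-0.99,"dz":0,"rx":0,"ry":0,"rz":0,"jaw":0},
    {"dx":0.35,"dy":-0.99,"dz":0,"rx":0,"ry":0,"rz":0,"jaw":0}
  ]
}}

```text
t: 6.5
tool_pos: [0.4359, -0.087, 0.3044]
orientation: [[-0.926, 0.377, 0.0], [0.377, 0.926, 0.0], [-0.0, 0.0, -1.0]]
ft_force: [0.7, -0.2, -0.1]
opening: 0.0939
grip_force: 0.0
```

>>> {"name": "step_arm", "arguments": {
  "motion": [
    {"dx":0.31,"dy":-0.907,"dz":0,"rx":0,"ry":0,"rz":0,"jaw":0},
    {"dx":0.31,"dy":-0.907,"dz":0,"rx":0,"ry":0,"rz":0,"jaw":0},
    {"dx":0.31,"dy":-0.907,"dz":0,"rx":0,"ry":0,"rz":0,"jaw":0},
    {"dx":0.31,"dy":-0.907,"dz":0,"rx":0,"ry":0,"rz":0,"jaw":0},
    {"dx":0.31,"dy":-0.907,"dz":0,"rx":0,"ry":0,"rz":0,"jaw":0},
    {"dx":0.31,"dy":-0.907,"dz":0,"rx":0,"ry":0,"rz":0,"jaw":0},
    {"dx":0.31,"dy":-0.907,"dz":0,"rx":0,"ry":0,"rz":0,"jaw":0},
    {"dx":0.31,"dy":-0.907,"dz":0,"rx":0,"ry":0,"rz":0,"jaw":0},
    {"dx":0.31,"dy":-0.907,"dz":0,"rx":0,"ry":0,"rz":0,"jaw":0},
    {"dx":0,"dy":0,"dz":-0.8,"rx":0,"ry":0,"rz":0,"jaw":0},
    {"dx":0,"dy":0,"dz":-0.8,"rx":0,"ry":0,"rz":0,"jaw":0},
    {"dx":0,"dy":0,"dz":-0.8,"rx":0,"ry":0,"rz":0,"jaw":0}
  ]
}}

```text
t: 7.7
tool_pos: [0.5055, -0.2904, 0.2435]
orientation: [[-0.926, 0.378, 0.0], [0.378, 0.926, 0.0], [-0.0, 0.0, -1.0]]
ft_force: [-0.2, 0.6, -0.7]
opening: 0.0941
grip_force: 0.0
```

>>> {"name": "step_arm", "arguments": {
  "motion": [
    {"dx":0,"dy":0,"dz":-0.72,"rx":0,"ry":0,"rz":0,"jaw":0},
    {"dx":0,"dy":0,"dz":-0.72,"rx":0,"ry":0,"rz":0,"jaw":0},
    {"dx":0,"dy":0,"dz":-0.72,"rx":0,"ry":0,"rz":0,"jaw":0},
    {"dx":0,"dy":0,"dz":-0.72,"rx":0,"ry":0,"rz":0,"jaw":0},
    {"dx":0,"dy":0,"dz":0,"rx":0,"ry":0,"rz":0,"jaw":0.25},
    {"dx":0,"dy":0,"dz":0,"rx":0,"ry":0,"rz":0,"jaw":0.3},
    {"dx":0,"dy":0,"dz":0,"rx":0,"ry":0,"rz":0,"jaw":0.35},
    {"dx":0,"dy":0,"dz":0,"rx":0,"ry":0,"rz":0,"jaw":0.45},
    {"dx":0,"dy":0,"dz":0,"rx":0,"ry":0,"rz":0,"jaw":0.6},
    {"dx":0,"dy":0,"dz":0,"rx":0,"ry":0,"rz":0,"jaw":0.6},
    {"dx":0,"dy":0,"dz":0,"rx":0,"ry":0,"rz":0,"jaw":0.6}
  ],
  "squeeze": 15
}}

```text
t: 8.8
tool_pos: [0.506, -0.2902, 0.1732]
orientation: [[-0.926, 0.377, 0.002], [0.377, 0.926, -0.001], [-0.002, -0.0, -1.0]]
ft_force: [0.6, 0.6, 4.8]
opening: 0.0579
grip_force: 15.0
```

>>> {"name": "step_arm", "arguments": {
  "motion": [
    {"dx":0,"dy":0,"dz":0.3,"rx":0,"ry":0,"rz":0,"jaw":0.6},
    {"dx":0,"dy":0,"dz":0.4,"rx":0,"ry":0,"rz":0,"jaw":0.6},
    {"dx":0,"dy":0,"dz":0.5,"rx":0,"ry":0,"rz":0,"jaw":0.6},
    {"dx":0,"dy":0,"dz":0.6,"rx":0,"ry":0,"rz":0,"jaw":0.6},
    {"dx":0,"dy":0,"dz":0.6,"rx":0,"ry":0,"rz":0,"jaw":0.6},
    {"dx":0,"dy":0,"dz":0.6,"rx":0,"ry":0,"rz":0,"jaw":0.6},
    {"dx":0,"dy":0,"dz":0,"rx":0,"ry":0,"rz":0,"jaw":0.6}
  ]
}}

```text
t: 9.5
tool_pos: [0.5066, -0.291, 0.2503]
orientation: [[-0.926, 0.377, 0.004], [0.377, 0.926, -0.003], [-0.005, -0.001, -1.0]]
ft_force: [-0.2, 0.0, -0.2]
opening: 0.0578
grip_force: 15.0
```

```bash
python3 - <<'E'
from h import *
s=shot('side');t=shot('top')
r=lambda p,x,y:cv2.resize(p['pixels'][y:y+120,x:x+120,::-1],(400,400),interpolation=cv2.INTER_CUBIC)
cv2.imwrite('pics/lift.png',np.hstack([r(s,240,210),r(t,330,170)]))
st=ctrl.observe(); print(st['tool_pos'],st['opening'],st['grip_force'],st['ft_force'])
for n in ('flask_filled_rim','flask_empty_rim'):
    for p in (s,t):
        d=ctrl.tip_of(p,n); print(n,[(atz(p,e['at'],.147).round(4),round(e['score'],2)) for e in d])
E
```

```text
[ 0.50547969 -0.29009019  0.24768127] 0.05782492910670298 14.999882698757574 [-0.37959371  0.59232538 -1.36362909]
flask_filled_rim [(array([ 0.5134, -0.2948,  0.147 ]), 0.9), (array([ 0.5174, -0.2751,  0.147 ]), 0.61)]
flask_filled_rim []
flask_empty_rim [(array([ 0.5946, -0.2612,  0.147 ]), 0.6)]
flask_empty_rim [(array([ 0.5989, -0.2535,  0.147 ]), 0.75)]
```

View pics/lift.png

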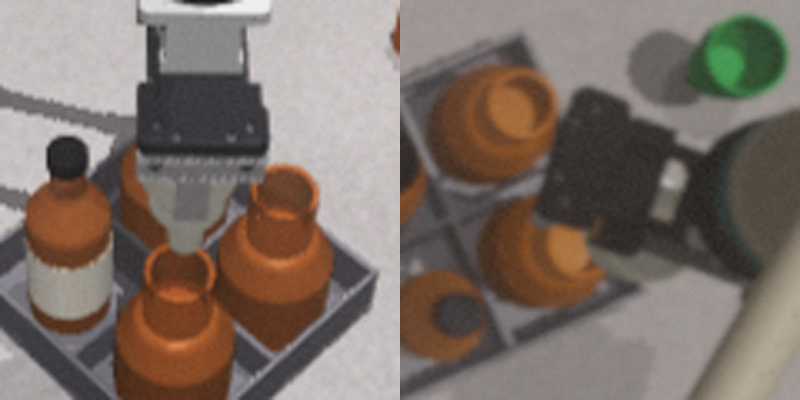

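The lifted funnel hangs upright between the fingers over the filled flask, whose rim is at side px (294,290). The empty rim is at side px (325,267). I'll carry the funnel there and check before lowering.

>>> {"name": "step_arm", "arguments": {
  "motion": [
    {"dx":0.6,"dy":0.22,"dz":0,"rx":0,"ry":0,"rz":0,"jaw":0.6},
    {"dx":0.6,"dy":0.24,"dz":0,"rx":0,"ry":0,"rz":0,"jaw":0.6},
    {"dx":0.6,"dy":0.24,"dz":0,"rx":0,"ry":0,"rz":0,"jaw":0.6},
    {"dx":0.6,"dy":0.24,"dz":0,"rx":0,"ry":0,"rz":0,"jaw":0.6},
    {"dx":0.6,"dy":0.24,"dz":0,"rx":0,"ry":0,"rz":0,"jaw":0.6},
    {"dx":0.6,"dy":0.24,"dz":0,"rx":0,"ry":0,"rz":0,"jaw":0.6},
    {"dx":0.16,"dy":0,"dz":-0.3,"rx":0,"ry":0,"rz":0,"jaw":0.6},
    {"dx":0,"dy":0,"dz":-0.3,"rx":0,"ry":0,"rz":0,"jaw":0.6},
    {"dx":0,"dy":0,"dz":0,"rx":0,"ry":0,"rz":0,"jaw":0.6}
  ]
}}

```text
t: 10.7
tool_pos: [0.5981, -0.2542, 0.2302]
orientation: [[-0.926, 0.377, -0.004], [0.377, 0.926, 0.002], [0.004, 0.0, -1.0]]
ft_force: [-0.1, -0.3, -0.6]
opening: 0.058
grip_force: 15.0
```

```bash
python3 - <<'E'
from h import *
s=shot('side');t=shot('top')
st=ctrl.observe(); print(st['tool_pos'],st['opening'])
T=st['tool_pos']
def ov(p,c,items,w=60,sc=10):
    im=cv2.resize(p['pixels'][c[1]-w//2:c[1]+w//2,c[0]-w//2:c[0]+w//2,::-1],None,fx=400/w,fy=400/w,interpolation=cv2.INTER_CUBIC)
    for (x,y,z,r),col in items:
        q=np.array([proj(p,np.array([x+r*np.cos(b),y+r*np.sin(b),z])) for b in a]);q=((q-np.array(c)+w/2+.5)*400/w).astype(int)
        cv2.polylines(im,[q],True,col,1)
    return im
ztip=T[2]-.173+.105+.001
it=[((.600,-.2555,.147,.024),(0,255,0)),((T[0],T[1],ztip,.011),(255,255,0)),((T[0],T[1],ztip+.042,.024),(255,0,255))]
cv2.imwrite('pics/over.png',np.hstack([ov(s,(325,262),it),ov(t,(362,205),it)]))
print(ztip, ctrl.tip_of(s,'funnel')[:2], proj(s,np.array([T[0],T[1],ztip]))/[560,420])
E
```

```text
[ 0.59853297 -0.25471176  0.23173289] 0.05789678329808491
0.16473289320824658 [{'at': [0.6595, 0.8448], 'score': 0.67}, {'at': [0.5823, 0.6281], 'score': 0.59}] [0.58045894 0.62262525]
```

View pics/over.png

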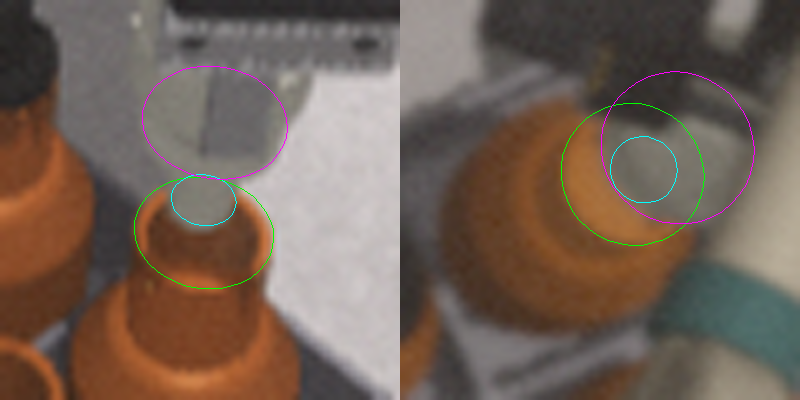

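The yellow-cyan tip circle and the green rim circle match the image, and the tip is inside the mouth. Lowering now with a small correction.

>>> {"name": "step_arm", "arguments": {
  "motion": [
    {"dx":0.06,"dy":-0.03,"dz":-0.4,"rx":0,"ry":0,"rz":0,"jaw":0.6},
    {"dx":0,"dy":0,"dz":-0.4,"rx":0,"ry":0,"rz":0,"jaw":0.6},
    {"dx":0,"dy":0,"dz":-0.4,"rx":0,"ry":0,"rz":0,"jaw":0.6},
    {"dx":0,"dy":0,"dz":-0.4,"rx":0,"ry":0,"rz":0,"jaw":0.6},
    {"dx":0,"dy":0,"dz":-0.4,"rx":0,"ry":0,"rz":0,"jaw":0.6},
    {"dx":0,"dy":0,"dz":-0.1,"rx":0,"ry":0,"rz":0,"jaw":0.6},
    {"dx":0,"dy":0,"dz":-0.1,"rx":0,"ry":0,"rz":0,"jaw":0.6}
  ]
}}

```text
t: 11.55
tool_pos: [0.6009, -0.2552, 0.1767]
orientation: [[-0.926, 0.377, -0.0], [0.377, 0.926, 0.0], [0.001, 0.0, -1.0]]
ft_force: [0.3, -0.3, -0.5]
opening: 0.058
grip_force: 15.0
```

>>> {"name": "step_arm", "arguments": {
  "motion": [
    {"dx":0,"dy":0,"dz":-0.06,"rx":0,"ry":0,"rz":0,"jaw":0.6},
    {"dx":0,"dy":0,"dz":-0.06,"rx":0,"ry":0,"rz":0,"jaw":0.6},
    {"dx":0,"dy":0,"dz":0,"rx":0,"ry":0,"rz":0,"jaw":0.6}
  ]
}}

```text
t: 11.85
tool_pos: [0.601, -0.2553, 0.1744]
orientation: [[-0.926, 0.377, 0.0], [0.377, 0.926, -0.0], [-0.0, 0.0, -1.0]]
ft_force: [0.8, -1.1, -0.7]
opening: 0.0579
grip_force: 15.0
```

>>> {"name": "step_arm", "arguments": {
  "motion": [
    {"dx":0,"dy":0,"dz":-0.05,"rx":0,"ry":0,"rz":0,"jaw":0.6},
    {"dx":0,"dy":0,"dz":-0.05,"rx":0,"ry":0,"rz":0,"jaw":0.6},
    {"dx":0,"dy":0,"dz":0,"rx":0,"ry":0,"rz":0,"jaw":0.6}
  ]
}}

```text
t: 12.15
tool_pos: [0.6014, -0.2554, 0.1732]
orientation: [[-0.926, 0.377, 0.002], [0.377, 0.926, -0.001], [-0.002, -0.0, -1.0]]
ft_force: [-0.5, 1.6, 4.1]
opening: 0.058
grip_force: 15.0
```

>>> {"name": "step_arm", "arguments": {
  "motion": [
    {"dx":0,"dy":0,"dz":0,"rx":0,"ry":0,"rz":0,"jaw":0.35},
    {"dx":0,"dy":0,"dz":0,"rx":0,"ry":0,"rz":0,"jaw":0.3},
    {"dx":0,"dy":0,"dz":0,"rx":0,"ry":0,"rz":0,"jaw":0.15},
    {"dx":0,"dy":0,"dz":0,"rx":0,"ry":0,"rz":0,"jaw":0.15},
    {"dx":0,"dy":0,"dz":0.3,"rx":0,"ry":0,"rz":0,"jaw":0.15},
    {"dx":0,"dy":0,"dz":0.7,"rx":0,"ry":0,"rz":0,"jaw":0.15},
    {"dx":0,"dy":0,"dz":1,"rx":0,"ry":0,"rz":0,"jaw":0.15},
    {"dx":0,"dy":0,"dz":1,"rx":0,"ry":0,"rz":0,"jaw":0.15},
    {"dx":0,"dy":0.5,"dz":0.8,"rx":0,"ry":0,"rz":0,"jaw":0.15},
    {"dx":-0.2,"dy":0.9,"dz":0,"rx":0,"ry":0,"rz":0,"jaw":0.15},
    {"dx":-0.2,"dy":0.98,"dz":0,"rx":0,"ry":0,"rz":0,"jaw":0.15},
    {"dx":-0.2,"dy":0.98,"dz":0,"rx":0,"ry":0,"rz":0,"jaw":0.15}
  ]
}}

```text
t: 13.35
tool_pos: [0.5859, -0.1707, 0.2675]
orientation: [[-0.926, 0.378, 0.001], [0.378, 0.926, -0.0], [-0.001, 0.0, -1.0]]
ft_force: [0.2, 0.2, -0.4]
opening: 0.08
grip_force: 0.0
```

>>> {"name": "step_arm", "arguments": {
  "motion": [
    {"dx":-0.2,"dy":0.98,"dz":0,"rx":0,"ry":0,"rz":0,"jaw":0.15},
    {"dx":-0.2,"dy":0.98,"dz":0,"rx":0,"ry":0,"rz":0,"jaw":0.15},
    {"dx":-0.2,"dy":0.98,"dz":0,"rx":0,"ry":0,"rz":0,"jaw":0.15},
    {"dx":-0.2,"dy":0.98,"dz":0,"rx":0,"ry":0,"rz":0,"jaw":0.15},
    {"dx":-0.2,"dy":0.98,"dz":0,"rx":0,"ry":0,"rz":0,"jaw":0.15},
    {"dx":-0.2,"dy":0.98,"dz":0,"rx":0,"ry":0,"rz":0,"jaw":0.15},
    {"dx":-0.2,"dy":0.98,"dz":0,"rx":0,"ry":0,"rz":0,"jaw":0.15},
    {"dx":0,"dy":0,"dz":0,"rx":0,"ry":0,"rz":0,"jaw":0.15}
  ]
}}

```text
t: 14.15
tool_pos: [0.5503, 0.0028, 0.2676]
orientation: [[-0.927, 0.374, 0.001], [0.374, 0.927, 0.001], [-0.0, 0.002, -1.0]]
ft_force: [0.7, 0.4, -0.6]
opening: 0.0799
grip_force: 0.0
```

```bash
python3 - <<'E'
from m2 import *
s=shot('side');t=shot('top')
T=ctrl.observe()['tool_pos'];print(T)
def ov(p,c,items,w):
    im=cv2.resize(p['pixels'][c[1]-w//2:c[1]+w//2,c[0]-w//2:c[0]+w//2,::-1],(300,300),interpolation=cv2.INTER_CUBIC)
    for (x,y,z,r),col in items:
        q=np.array([proj(p,np.array([x+r*np.cos(b),y+r*np.sin(b),z])) for b in a]);q=((q-np.array(c)+w/2+.5)*300/w).astype(int)
        cv2.polylines(im,[q],True,col,1)
    return im
G=(0,255,0);Y=(0,255,255)
st=[((.4785,.3245,.018+h,r),c) for h,r,c in((.036,.024,G),(.074,.013,Y))]
fl=[((.506,-.2905,.147,.024),G),((.600,-.2555,.2,.03),Y)]
cv2.imwrite('pics/chk.png',np.vstack([np.hstack([ov(s,(210,160),st,40),ov(s,(305,275),fl,100)]),np.hstack([ov(t,(114,262),st,40),ov(t,(375,220),fl,100)])]))
for n,c in(('funnel',[(327,263),(375,200)]),):
    for p,k in((s,c[0]),(t,c[1])):
        m=get(p,n,k)
        if m is not None: print(n,fitz(p,m,(.6,-.255),PROF['funnel'],.042,.105))
for p in (s,t): print([(atz(p,e['at'],.147).round(4),round(e['score'],2)) for e in ctrl.tip_of(p,'flask_filled_rim')], [(atz(p,e['at'],.018).round(4),round(e['score'],2)) for e in ctrl.tip_of(p,'stopper')])
E
```

```text
[5.51114325e-01 1.64142982e-04 2.67321688e-01]
funnel (array([ 0.6011558 , -0.25739231]), np.float64(0.08429020643234253))
funnel (array([ 0.60209788, -0.25609619]), np.float64(0.06568658351898193))
[(array([ 0.5088, -0.2958,  0.147 ]), 0.97), (array([0.506, 0.044, 0.147]), 0.63), (array([ 0.5863, -0.2912,  0.147 ]), 0.15)] [(array([0.4849, 0.331 , 0.018 ]), 0.75), (array([ 0.5511, -0.1697,  0.018 ]), 0.63)]
[(array([ 0.5127, -0.2993,  0.147 ]), 0.87)] [(array([0.4821, 0.3295, 0.018 ]), 0.77)]
```

View pics/chk.png

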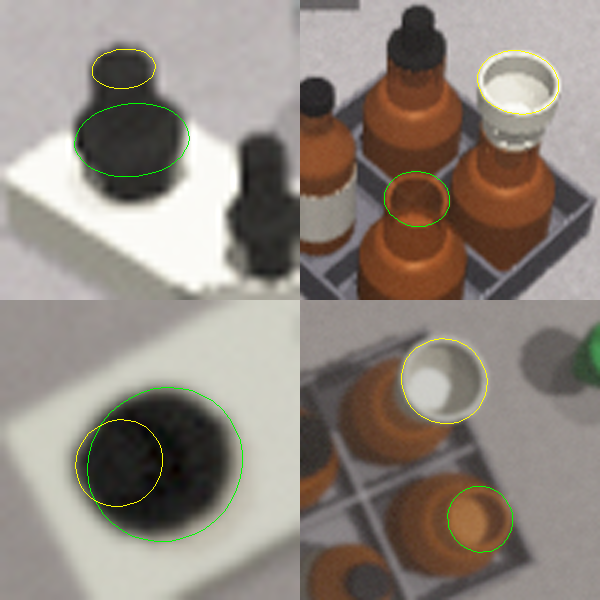

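The funnel is seated upright in the empty flask: its lip circle matches at side (518,83) and top (444,381) of the composite. The filled rim circle fits at (.506,-.2905). The stopper overlay fits in the side view and is about 1 px off in the top view, so I use (.479,.3255).

>>> {"name": "step_arm", "arguments": {
  "motion": [
    {"dx":-0.2,"dy":0.93,"dz":0,"rx":0,"ry":0,"rz":0,"jaw":0.47},
    {"dx":-0.2,"dy":0.93,"dz":0,"rx":0,"ry":0,"rz":0,"jaw":0.47},
    {"dx":-0.2,"dy":0.93,"dz":0,"rx":0,"ry":0,"rz":0,"jaw":0.47},
    {"dx":-0.2,"dy":0.93,"dz":0,"rx":0,"ry":0,"rz":0,"jaw":0.47},
    {"dx":-0.2,"dy":0.93,"dz":0,"rx":0,"ry":0,"rz":0,"jaw":0.47},
    {"dx":-0.2,"dy":0.93,"dz":0,"rx":0,"ry":0,"rz":0,"jaw":0.47},
    {"dx":-0.2,"dy":0.93,"dz":0,"rx":0,"ry":0,"rz":0,"jaw":0.47},
    {"dx":-0.2,"dy":0.93,"dz":0,"rx":0,"ry":0,"rz":0,"jaw":0.47},
    {"dx":-0.2,"dy":0.93,"dz":0,"rx":0,"ry":0,"rz":0,"jaw":0.47},
    {"dx":-0.2,"dy":0.93,"dz":0,"rx":0,"ry":0,"rz":0,"jaw":0.47},
    {"dx":-0.2,"dy":0.93,"dz":0,"rx":0,"ry":0,"rz":0,"jaw":0.47},
    {"dx":-0.2,"dy":0.93,"dz":0,"rx":0,"ry":0,"rz":0,"jaw":0.47}
  ]
}}

```text
t: 15.75
tool_pos: [0.4911, 0.2797, 0.2666]
orientation: [[-0.926, 0.378, 0.0], [0.378, 0.926, -0.0], [-0.0, -0.0, -1.0]]
ft_force: [0.7, 0.5, 0.8]
opening: 0.0498
grip_force: 0.0
```

>>> {"name": "step_arm", "arguments": {
  "motion": [
    {"dx":-0.2,"dy":0.93,"dz":0,"rx":0,"ry":0,"rz":0,"jaw":0.47},
    {"dx":-0.2,"dy":0.9,"dz":0,"rx":0,"ry":0,"rz":0,"jaw":0.47},
    {"dx":0,"dy":0,"dz":-1,"rx":0,"ry":0,"rz":0,"jaw":0.47},
    {"dx":0,"dy":0,"dz":-1,"rx":0,"ry":0,"rz":0,"jaw":0.47},
    {"dx":0,"dy":0,"dz":-1,"rx":0,"ry":0,"rz":0,"jaw":0.47},
    {"dx":0,"dy":0,"dz":-1,"rx":0,"ry":0,"rz":0,"jaw":0.47},
    {"dx":0,"dy":0,"dz":-1,"rx":0,"ry":0,"rz":0,"jaw":0.47},
    {"dx":0,"dy":0,"dz":-0.8,"rx":0,"ry":0,"rz":0,"jaw":0.47},
    {"dx":0,"dy":0,"dz":0,"rx":0,"ry":0,"rz":0,"jaw":0.47}
  ]
}}

```text
t: 16.65
tool_pos: [0.4793, 0.3235, 0.1188]
orientation: [[-0.926, 0.378, -0.006], [0.378, 0.926, -0.003], [0.004, -0.005, -1.0]]
ft_force: [-1.0, -0.0, -0.5]
opening: 0.0498
grip_force: 0.0
```

>>> {"name": "step_arm", "arguments": {
  "motion": [
    {"dx":0,"dy":0.06,"dz":-0.5,"rx":0,"ry":0,"rz":0,"jaw":0.47},
    {"dx":0,"dy":0,"dz":-0.5,"rx":0,"ry":0,"rz":0,"jaw":0.47},
    {"dx":0,"dy":0,"dz":-0.5,"rx":0,"ry":0,"rz":0,"jaw":0.47},
    {"dx":0,"dy":0,"dz":-0.5,"rx":0,"ry":0,"rz":0,"jaw":0.47},
    {"dx":0,"dy":0,"dz":-0.2,"rx":0,"ry":0,"rz":0,"jaw":0.47},
    {"dx":0,"dy":0,"dz":0,"rx":0,"ry":0,"rz":0,"jaw":0.47}
  ]
}}

```text
t: 17.25
tool_pos: [0.4803, 0.3261, 0.0657]
orientation: [[-0.926, 0.377, -0.002], [0.377, 0.926, -0.001], [0.001, -0.001, -1.0]]
ft_force: [0.3, -1.0, -0.5]
opening: 0.0499
grip_force: 0.0
```

>>> {"name": "step_arm", "arguments": {
  "motion": [
    {"dx":0,"dy":0,"dz":0,"rx":0,"ry":0,"rz":0,"jaw":0.6},
    {"dx":0,"dy":0,"dz":0,"rx":0,"ry":0,"rz":0,"jaw":0.66},
    {"dx":0,"dy":0,"dz":0,"rx":0,"ry":0,"rz":0,"jaw":0.7},
    {"dx":0,"dy":0,"dz":0,"rx":0,"ry":0,"rz":0,"jaw":0.74},
    {"dx":0,"dy":0,"dz":0,"rx":0,"ry":0,"rz":0,"jaw":0.8},
    {"dx":0,"dy":0,"dz":0,"rx":0,"ry":0,"rz":0,"jaw":0.9},
    {"dx":0,"dy":0,"dz":0,"rx":0,"ry":0,"rz":0,"jaw":0.9}
  ],
  "squeeze": 30
}}

```text
t: 17.95
tool_pos: [0.4812, 0.3266, 0.0672]
orientation: [[-0.926, 0.377, 0.001], [0.377, 0.926, 0.001], [-0.001, 0.001, -1.0]]
ft_force: [-0.6, -1.9, 3.0]
opening: 0.0252
grip_force: 30.0
```

>>> {"name": "step_arm", "arguments": {
  "motion": [
    {"dx":0,"dy":0,"dz":0.3,"rx":0,"ry":0,"rz":0,"jaw":0.9},
    {"dx":0,"dy":0,"dz":0.5,"rx":0,"ry":0,"rz":0,"jaw":0.9},
    {"dx":0,"dy":0,"dz":0.8,"rx":0,"ry":0,"rz":0,"jaw":0.9},
    {"dx":0,"dy":0,"dz":1,"rx":0,"ry":0,"rz":0,"jaw":0.9},
    {"dx":0,"dy":0,"dz":1,"rx":0,"ry":0,"rz":0,"jaw":0.9},
    {"dx":0,"dy":0,"dz":1,"rx":0,"ry":0,"rz":0,"jaw":0.9},
    {"dx":0,"dy":0,"dz":1,"rx":0,"ry":0,"rz":0,"jaw":0.9},
    {"dx":0,"dy":0,"dz":1,"rx":0,"ry":0,"rz":0,"jaw":0.9},
    {"dx":0,"dy":0,"dz":1,"rx":0,"ry":0,"rz":0,"jaw":0.9},
    {"dx":0,"dy":0,"dz":0,"rx":0,"ry":0,"rz":0,"jaw":0.9}
  ]
}}

```text
t: 18.95
tool_pos: [0.4827, 0.3274, 0.2613]
orientation: [[-0.926, 0.377, 0.007], [0.377, 0.926, 0.004], [-0.005, 0.006, -1.0]]
ft_force: [0.7, 0.4, -0.5]
opening: 0.0253
grip_force: 30.0
```

>>> {"name": "step_arm", "arguments": {
  "motion": [
    {"dx":0.04,"dy":-0.9,"dz":0.4,"rx":0,"ry":0,"rz":0,"jaw":0.9},
    {"dx":0.04,"dy":-0.95,"dz":0.4,"rx":0,"ry":0,"rz":0,"jaw":0.9},
    {"dx":0.04,"dy":-0.95,"dz":0,"rx":0,"ry":0,"rz":0,"jaw":0.9},
    {"dx":0.04,"dy":-0.95,"dz":0,"rx":0,"ry":0,"rz":0,"jaw":0.9},
    {"dx":0.04,"dy":-0.95,"dz":0,"rx":0,"ry":0,"rz":0,"jaw":0.9},
    {"dx":0.04,"dy":-0.95,"dz":0,"rx":0,"ry":0,"rz":0,"jaw":0.9},
    {"dx":0.04,"dy":-0.95,"dz":0,"rx":0,"ry":0,"rz":0,"jaw":0.9},
    {"dx":0.04,"dy":-0.95,"dz":0,"rx":0,"ry":0,"rz":0,"jaw":0.9},
    {"dx":0.04,"dy":-0.95,"dz":0,"rx":0,"ry":0,"rz":0,"jaw":0.9},
    {"dx":0.04,"dy":-0.95,"dz":0,"rx":0,"ry":0,"rz":0,"jaw":0.9},
    {"dx":0.04,"dy":-0.95,"dz":0,"rx":0,"ry":0,"rz":0,"jaw":0.9},
    {"dx":0.04,"dy":-0.95,"dz":0,"rx":0,"ry":0,"rz":0,"jaw":0.9}
  ]
}}

```text
t: 20.15
tool_pos: [0.4921, 0.0418, 0.2756]
orientation: [[-0.926, 0.377, -0.002], [0.377, 0.926, 0.0], [0.002, -0.001, -1.0]]
ft_force: [-0.2, -0.0, 0.3]
opening: 0.0252
grip_force: 30.0
```

>>> {"name": "step_arm", "arguments": {
  "motion": [
    {"dx":0.04,"dy":-0.95,"dz":0,"rx":0,"ry":0,"rz":0,"jaw":0.9},
    {"dx":0.04,"dy":-0.95,"dz":0,"rx":0,"ry":0,"rz":0,"jaw":0.9},
    {"dx":0.04,"dy":-0.95,"dz":0,"rx":0,"ry":0,"rz":0,"jaw":0.9},
    {"dx":0.04,"dy":-0.95,"dz":0,"rx":0,"ry":0,"rz":0,"jaw":0.9},
    {"dx":0.04,"dy":-0.95,"dz":0,"rx":0,"ry":0,"rz":0,"jaw":0.9},
    {"dx":0.04,"dy":-0.95,"dz":0,"rx":0,"ry":0,"rz":0,"jaw":0.9},
    {"dx":0.04,"dy":-0.95,"dz":0,"rx":0,"ry":0,"rz":0,"jaw":0.9},
    {"dx":0.04,"dy":-0.95,"dz":0,"rx":0,"ry":0,"rz":0,"jaw":0.9},
    {"dx":0.04,"dy":-0.95,"dz":0,"rx":0,"ry":0,"rz":0,"jaw":0.9},
    {"dx":0.04,"dy":-0.95,"dz":0,"rx":0,"ry":0,"rz":0,"jaw":0.9},
    {"dx":0.04,"dy":-0.95,"dz":0,"rx":0,"ry":0,"rz":0,"jaw":0.9},
    {"dx":0.04,"dy":-0.95,"dz":0,"rx":0,"ry":0,"rz":0,"jaw":0.9}
  ]
}}

```text
t: 21.35
tool_pos: [0.5042, -0.2428, 0.2755]
orientation: [[-0.926, 0.377, -0.002], [0.377, 0.926, 0.001], [0.002, 0.001, -1.0]]
ft_force: [-0.0, 0.3, -0.9]
opening: 0.0251
grip_force: 30.0
```

>>> {"name": "step_arm", "arguments": {
  "motion": [
    {"dx":0.06,"dy":-0.95,"dz":0,"rx":0,"ry":0,"rz":0,"jaw":0.9},
    {"dx":0.02,"dy":-0.95,"dz":0,"rx":0,"ry":0,"rz":0,"jaw":0.9},
    {"dx":0,"dy":0,"dz":-0.7,"rx":0,"ry":0,"rz":0,"jaw":0.9},
    {"dx":0,"dy":0,"dz":-0.7,"rx":0,"ry":0,"rz":0,"jaw":0.9},
    {"dx":0,"dy":0,"dz":-0.7,"rx":0,"ry":0,"rz":0,"jaw":0.9},
    {"dx":0,"dy":0,"dz":-0.4,"rx":0,"ry":0,"rz":0,"jaw":0.9},
    {"dx":0,"dy":0,"dz":0,"rx":0,"ry":0,"rz":0,"jaw":0.9}
  ]
}}

```text
t: 22.05
tool_pos: [0.5057, -0.2889, 0.212]
orientation: [[-0.926, 0.377, -0.004], [0.377, 0.926, 0.003], [0.004, 0.001, -1.0]]
ft_force: [0.4, 0.4, -0.8]
opening: 0.0254
grip_force: 30.0
```

```bash
python3 - <<'E'
from h import *
s=shot('side');t=shot('top')
T=ctrl.observe()['tool_pos'];print(T)
def ov(p,c,items,w):
    im=cv2.resize(p['pixels'][c[1]-w//2:c[1]+w//2,c[0]-w//2:c[0]+w//2,::-1],(400,400),interpolation=cv2.INTER_CUBIC)
    for (x,y,z,r),col in items:
        q=np.array([proj(p,np.array([x+r*np.cos(b),y+r*np.sin(b),z])) for b in a]);q=((q-np.array(c)+w/2+.5)*400/w).astype(int)
        cv2.polylines(im,[q],True,col,1)
    return im
z=T[2]-.0485
it=[((.506,-.2905,.147,.024),(0,255,0)),((T[0],T[1],z,.013),(255,255,0)),((T[0],T[1],z+.032,.024),(255,0,255))]
cv2.imwrite('pics/over2.png',np.hstack([ov(s,(294,284),it,60),ov(t,(388,242),it,60)]))
E
```

```text
[ 0.506985   -0.2897361   0.21429719]
```

View pics/over2.png

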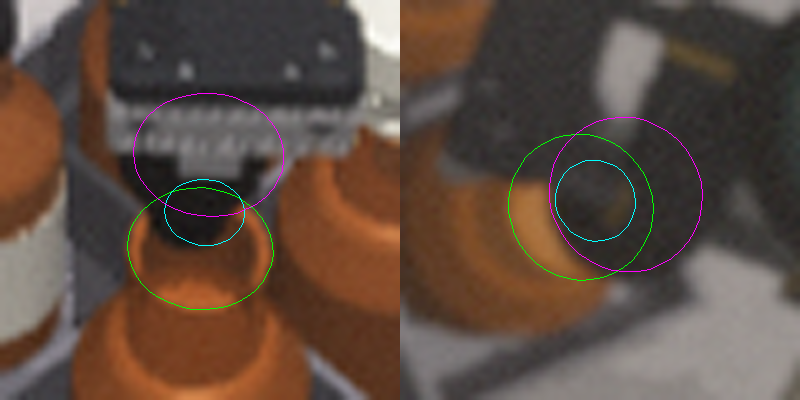

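The rim matches the green circle, but the held stopper sits about 2.3 px (about 5 mm) left of the prediction in the side view, along the pads' width. I'll correct by (+4.5, -2.8) mm and enter carefully.

>>> {"name": "step_arm", "arguments": {
  "motion": [
    {"dx":0.18,"dy":-0.11,"dz":0,"rx":0,"ry":0,"rz":0,"jaw":0.9},
    {"dx":0,"dy":0,"dz":-0.25,"rx":0,"ry":0,"rz":0,"jaw":0.9},
    {"dx":0,"dy":0,"dz":0,"rx":0,"ry":0,"rz":0,"jaw":0.9}
  ]
}}

```text
t: 22.45
tool_pos: [0.5114, -0.2924, 0.2075]
orientation: [[-0.926, 0.377, -0.001], [0.377, 0.926, 0.001], [0.001, 0.0, -1.0]]
ft_force: [-0.3, 0.1, -0.3]
opening: 0.0249
grip_force: 30.0
```

```bash
python3 - <<'E'
from h import *
s=shot('side')
st=ctrl.observe();T=st['tool_pos'];print(T,st['ft_force'])
T=T+np.array([-.0045,.0019,0])
c=(294,284);w=60;im=cv2.resize(s['pixels'][c[1]-30:c[1]+30,c[0]-30:c[0]+30,::-1],(600,600),interpolation=cv2.INTER_CUBIC)
im=cv2.convertScaleAbs(im,alpha=1.8,beta=10)
z=T[2]-.0485
for (x,y,zz,r),col in [((.506,-.2905,.147,.024),(0,255,0)),((T[0],T[1],z,.013),(255,255,0)),((T[0],T[1],z+.032,.024),(255,0,255))]:
    q=np.array([proj(s,np.array([x+r*np.cos(b),y+r*np.sin(b),zz])) for b in a]);q=((q-np.array(c)+30.5)*10).astype(int)
    cv2.polylines(im,[q],True,col,1)
cv2.imwrite('pics/over3.png',im)
E
```

```text
[ 0.51133553 -0.29237992  0.20774494] [-0.45783381  0.8577498  -0.67285026]
```

View pics/over3.png

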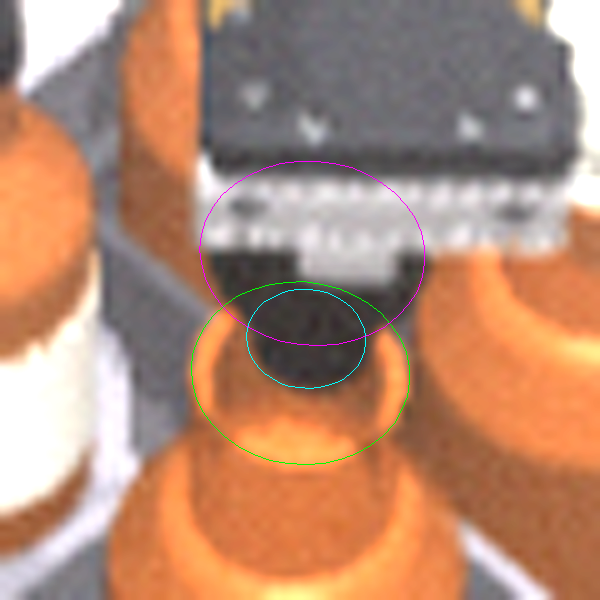

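The corrected overlay matches plug and flange, and the plug is centred over the mouth at (300,370). Lowering.

>>> {"name": "step_arm", "arguments": {
  "motion": [
    {"dx":-0.03,"dy":0,"dz":-0.3,"rx":0,"ry":0,"rz":0,"jaw":0.9},
    {"dx":0,"dy":0,"dz":-0.3,"rx":0,"ry":0,"rz":0,"jaw":0.9},
    {"dx":0,"dy":0,"dz":-0.3,"rx":0,"ry":0,"rz":0,"jaw":0.9},
    {"dx":0,"dy":0,"dz":-0.3,"rx":0,"ry":0,"rz":0,"jaw":0.9},
    {"dx":0,"dy":0,"dz":-0.2,"rx":0,"ry":0,"rz":0,"jaw":0.9},
    {"dx":0,"dy":0,"dz":0,"rx":0,"ry":0,"rz":0,"jaw":0.9}
  ]
}}

```text
t: 23.1
tool_pos: [0.5102, -0.2921, 0.1718]
orientation: [[-0.926, 0.377, -0.002], [0.377, 0.926, 0.001], [0.002, 0.001, -1.0]]
ft_force: [-0.1, -0.2, -0.2]
opening: 0.0251
grip_force: 30.0
```

>>> {"name": "step_arm", "arguments": {
  "motion": [
    {"dx":0,"dy":0,"dz":-0.1,"rx":0,"ry":0,"rz":0,"jaw":0.9},
    {"dx":0,"dy":0,"dz":-0.1,"rx":0,"ry":0,"rz":0,"jaw":0.9},
    {"dx":0,"dy":0,"dz":-0.06,"rx":0,"ry":0,"rz":0,"jaw":0.9},
    {"dx":0,"dy":0,"dz":0,"rx":0,"ry":0,"rz":0,"jaw":0.9}
  ]
}}

```text
t: 23.5
tool_pos: [0.5106, -0.2925, 0.1664]
orientation: [[-0.926, 0.377, -0.0], [0.377, 0.926, 0.0], [0.0, 0.0, -1.0]]
ft_force: [0.6, 0.0, -0.4]
opening: 0.0255
grip_force: 30.0
```

>>> {"name": "step_arm", "arguments": {
  "motion": [
    {"dx":0,"dy":0,"dz":-0.06,"rx":0,"ry":0,"rz":0,"jaw":0.9},
    {"dx":0,"dy":0,"dz":-0.06,"rx":0,"ry":0,"rz":0,"jaw":0.9},
    {"dx":0,"dy":0,"dz":0,"rx":0,"ry":0,"rz":0,"jaw":0.9}
  ]
}}

```text
t: 23.8
tool_pos: [0.5109, -0.2926, 0.1642]
orientation: [[-0.926, 0.377, 0.001], [0.377, 0.926, -0.001], [-0.001, -0.0, -1.0]]
ft_force: [-0.1, 0.1, 3.0]
opening: 0.0253
grip_force: 30.0
```

>>> {"name": "step_arm", "arguments": {
  "motion": [
    {"dx":0,"dy":0,"dz":-0.06,"rx":0,"ry":0,"rz":0,"jaw":0.9},
    {"dx":0,"dy":0,"dz":-0.06,"rx":0,"ry":0,"rz":0,"jaw":0.9},
    {"dx":0,"dy":0,"dz":0,"rx":0,"ry":0,"rz":0,"jaw":0.9}
  ]
}}

```text
t: 24.1
tool_pos: [0.5113, -0.2929, 0.164]
orientation: [[-0.926, 0.377, 0.003], [0.377, 0.926, -0.002], [-0.004, -0.001, -1.0]]
ft_force: [-2.5, 2.2, 16.3]
opening: 0.0257
grip_force: 30.0
```

The stopper is seated: 16 N and no further travel. I'll ease off, release and retreat.

>>> {"name": "step_arm", "arguments": {
  "motion": [
    {"dx":0,"dy":0,"dz":0.1,"rx":0,"ry":0,"rz":0,"jaw":0.9},
    {"dx":0,"dy":0,"dz":0,"rx":0,"ry":0,"rz":0,"jaw":0.7},
    {"dx":0,"dy":0,"dz":0,"rx":0,"ry":0,"rz":0,"jaw":0.6},
    {"dx":0,"dy":0,"dz":0,"rx":0,"ry":0,"rz":0,"jaw":0.47},
    {"dx":0,"dy":0,"dz":0,"rx":0,"ry":0,"rz":0,"jaw":0.47},
    {"dx":0,"dy":0,"dz":0.5,"rx":0,"ry":0,"rz":0,"jaw":0.47},
    {"dx":0,"dy":0,"dz":0.8,"rx":0,"ry":0,"rz":0,"jaw":0.47},
    {"dx":0,"dy":0,"dz":1,"rx":0,"ry":0,"rz":0,"jaw":0.47},
    {"dx":0,"dy":0,"dz":1,"rx":0,"ry":0,"rz":0,"jaw":0.47},
    {"dx":0,"dy":0,"dz":1,"rx":0,"ry":0,"rz":0,"jaw":0.47},
    {"dx":0,"dy":0.5,"dz":0,"rx":0,"ry":0,"rz":0,"jaw":0.47},
    {"dx":0,"dy":0.95,"dz":0,"rx":0,"ry":0,"rz":0,"jaw":0.47}
  ]
}}

```text
t: 25.3
tool_pos: [0.5109, -0.2566, 0.2708]
orientation: [[-0.925, 0.379, 0.001], [0.379, 0.925, -0.001], [-0.001, -0.0, -1.0]]
ft_force: [-0.5, 0.6, 0.1]
opening: 0.0499
grip_force: 0.0
```

>>> {"name": "step_arm", "arguments": {
  "motion": [
    {"dx":-0.5,"dy":0.9,"dz":0,"rx":0,"ry":0,"rz":0,"jaw":0.47},
    {"dx":-0.5,"dy":0.9,"dz":0,"rx":0,"ry":0,"rz":0,"jaw":0.47},
    {"dx":-0.5,"dy":0.9,"dz":0,"rx":0,"ry":0,"rz":0,"jaw":0.47},
    {"dx":-0.5,"dy":0.9,"dz":0,"rx":0,"ry":0,"rz":0,"jaw":0.47},
    {"dx":-0.5,"dy":0.9,"dz":0,"rx":0,"ry":0,"rz":0,"jaw":0.47},
    {"dx":-0.5,"dy":0.9,"dz":0,"rx":0,"ry":0,"rz":0,"jaw":0.47},
    {"dx":-0.5,"dy":0.9,"dz":0,"rx":0,"ry":0,"rz":0,"jaw":0.47},
    {"dx":0,"dy":0.5,"dz":0,"rx":0,"ry":0,"rz":0,"jaw":0.47},
    {"dx":0,"dy":0,"dz":0,"rx":0,"ry":0,"rz":0,"jaw":0.47}
  ]
}}

```text
t: 26.2
tool_pos: [0.423, -0.0847, 0.2704]
orientation: [[-0.927, 0.375, 0.0], [0.375, 0.927, 0.0], [-0.0, 0.001, -1.0]]
ft_force: [-0.5, -1.0, -0.1]
opening: 0.0497
grip_force: 0.0
```

```bash
python3 - <<'E'
from h import *
s=shot('side');t=shot('top')
r=lambda p,x,y,w,h:cv2.resize(p['pixels'][y:y+h,x:x+w,::-1],(400,300),interpolation=cv2.INTER_CUBIC)
cv2.imwrite('pics/end.png',np.vstack([np.hstack([r(s,180,130,120,90),r(s,220,220,180,135)]),np.hstack([r(t,85,190,140,105),r(t,270,165,180,135)])]))
E
```

```text
(no output)
```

View pics/end.png

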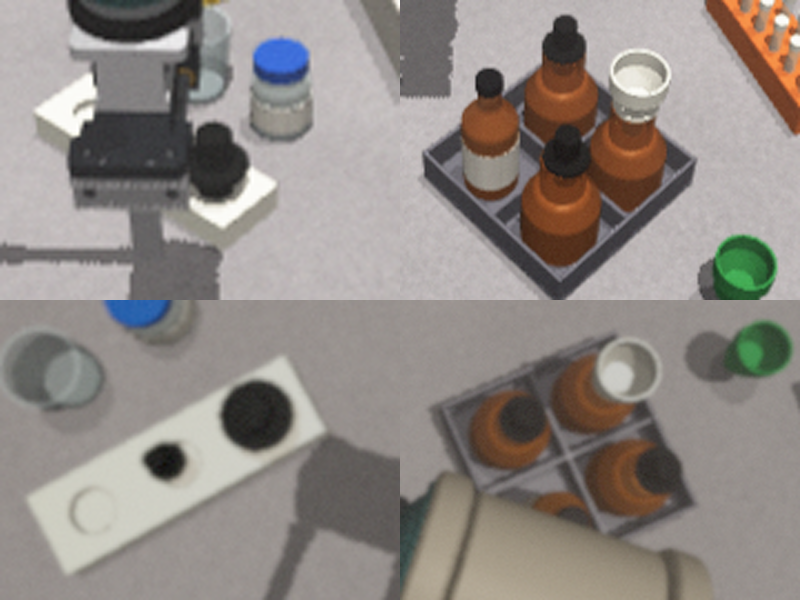

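The final view shows the funnel upright in the formerly empty flask at (640,85) and the stopper seated on the filled flask at (568,150). The other things in view are where they were.

```bash
python3 -c "
from rig import ctrl; print(ctrl.hand_in())"
```

```text
the job is handed in; nothing more can be done
None
```

The job is handed in at about 26 s of the 67 s allowed: the funnel sits upright in the formerly empty flask, and the filled flask is closed with the middle-size stopper, its flange on the rim. The last pictures show the other things in view unmoved; the hand-in gave no verdict.

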